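# Click the support head onto the figurine stand

### The job

Take the support head with the round wooden top, slide its sleeve down over the post of the figurine stand until the post's sprung balls click into the groove inside the sleeve, and let go, so that it hangs upright on the catch. Feel for the click and go gently: do not ram the head against the stand, and leave the cup, the jar and the tin where they are.

Things in the scene. Friction and masses are not known exactly. Their poses are not given: they have to be found in the camera images.
- stand: Figurine stand, fixed to the table: round dark cast base, 116 mm across, 14 mm high, with one upright steel post, 16 mm diameter, rising 122 mm above the base. Origin: centre of the base's underside; z runs up the post. Two sprung brass balls (8 mm) stick 3.6 mm out of the post, one on each side along the stand's y: the catch.
- post_foot (a point): Centre of the post's foot, on the top face of the base, 14 mm above the table. The catch's height above this point was set by the last user and is not measured: the balls' centres are anywhere from 62 to 110 mm up.
- post_tip (a point): Centre of the post's top end, 136 mm above the table; the last 6 mm of the post taper to 10 mm. Each ball's spring pushes outward with 4 N when the ball is out and about 9 N when the bore holds it in.
- head: Support head, loose, upright on the table, 0.12 to 0.19 kg: a grey plastic sleeve, 36 mm outer diameter, 124 mm long, closed on top by a round wooden block 50 mm across, 26 mm high (150 mm overall). Its socket is open below: 18.4 mm bore, 124 mm deep. Origin: centre of the lower rim, z up. Any yaw works on the post.
- head_rim (a point): Centre of the head's open lower rim; the mouth is flared to 26 mm over the lowest 8 mm. Going down the post, the flare meets the balls when the rim is about 2 mm below their centres and 5 to 8 N of push wedges them in; by 10 mm further the bore holds them in and it slides with 2 to 5 N of drag: let go there, the head stays put.
- head_grip (a point): Centre of the round wooden block at the top of the head, 137 mm above the lower rim: the place to grip.
- cup: Bystander: open white plastic cup, 70 mm across, 85 mm high, origin at the centre of its underside.
- jar: Bystander: small glass jar with a metal lid, 60 mm across, 70 mm high, origin at the centre of its underside.
- tin: Bystander: closed white painted flat box, 75 x 130 x 45 mm, origin at the centre of its underside.
- groove (a point): On the sleeve's axis, 54 mm above the lower rim: middle of the groove that runs all round inside the bore. As the balls spring out into it (the click) they pull the sleeve down by 3 to 10 N over a few mm; then the groove's upper edge resists, rising to 10 to 16 N. Pushed harder the sleeve slips past and the catch no longer holds it there.
Not all that is in view belongs to the job. Several things look just like the stand: the one meant starts farthest to the robot's right.

How it is judged:
By the outcome, as a careful person would: the job done as asked, in the order asked, and still so for the second after the job is handed in, with the robot touching nothing.
It also fails if it takes over 70 s, if anything falls off the work surface, if the arm or the gripper's body presses on something with over 40 N, if the wrist force passes 120 N, or if a joint passes its speed limit or range.

### The arm

A 7-joint arm with a two-finger parallel gripper is mounted at the origin on the work surface. World frame = base frame: x ahead of the robot, y to its left, z up, the work surface at z = 0. Lengths are in mm, angles in rad, forces in N, time in s.
With the tool pointing down it reaches from about 350 to 775 mm from the base axis. Payload 3.1 kg.
Tool frame: the origin (TCP) lies at the very end of the fingers, on their centre line; the grasp point (between the pads) lies 19 mm behind it (arm.grasp_offset is the distance from the TCP to the grasp point, in mm); z points along the fingers, y is the line along which they close (so a half turn about z gives the same grasp; the last joint's range is limited). The gripper opens to 85 mm and grips with 20 to 120 N. Pads are 22 mm wide; open, the fingers measure 114 mm over their backs; the gripper's body (76 mm by 85 mm) begins 54 mm behind the grasp point. The pads swing forward as they close: fully open they stand 13 mm farther back than shut.
Start: joints at [-1.287, 0.311, 0.014, 1.512, -0.004, 1.319, -0.027], TCP at [176.01, 521.093, 231.304] pointing down, gripper open.
Joint ranges: [-2.7, 2.7], [-0.3, 1.91], [-1.27, 1.3], [0.12, 2.57], [-1.44, 4.58], [0.2, 2.03], [-3.05, 3.05]. Speed limits (rad/s): [2.79, 2.79, 3.14, 3.14, 3.14, 3.14, 3.14].

### API

Orientations are given as a unit quaternion [x, y, z, w].
In Python, from cell import arm gives the robot as it stands.
- The arm moves only by the shell command python3 -m crank 'ROWS' [FORCE]. ROWS is text: rows parted by semicolons, each of 5 numbers parted by spaces: the closure, from -1 (fully open) to 1 (shut), then the shift along the tool's x, y, z in units of 40 mm (1.0 is 40 mm), then the turn about the tool's z in units of 5 degrees (1.0 is 5 degrees). A call has 1 to 20 rows; each row shifts and turns the commanded pose from where the row before left it, along the tool's axes as they then stand; what a row does not reach is not made up. A row lasts 1/10 s, in which the tool goes at most 50 mm and 8.59 degrees, less where a joint would pass 70% of its speed; a pose out of reach is approached as far as the arm can. A call is refused whole if a number of a shift passes 1 or a number of a turn 1, either way. A call with a gripper value outside its range is refused whole. The fingers move at their own pace and stop on an object; FORCE is the grip in N (left out, the last holds). Time passes only in rows, so rows that do not move let the fingers close. It gives the time, the measured TCP pose, the force, the opening and the grip force at its end, in the units of the state.
- arm.get_state(): the state, without advancing time (a new reading comes with each control period).
- arm.capture(name): name is "scene" or "top"; returns a dict with "frame" (384x512x3 uint8, red, green, blue), "K" (3x3 intrinsics, pixels), "R" (3x3) and "t" (3): a world point X has camera coordinates R X + t. Camera axes: x right, y down, z forward; pixel columns grow to the right and rows downward; lengths in mm; the calibration is good to about 2 mm. A picture is of the moment at which its call begins. There is no depth.
- arm.hand_in(): hands the job in; it is judged then, once.
The state is a dict: "time": time; "joint_positions": joint angles; "qvel": joint speeds; "joint_efforts": joint torques, N m; "tool_pos": TCP position; "orientation": TCP orientation; "force": force on the tool from outside, world axes, zero at the start; "moment": the same for the moment, N m; "gripper_width": finger opening in mm; "finger_force": force on a finger pad.
Only numpy, scipy, OpenCV 4.12 (cv2) and the standard library are available. Lean on these libraries where they do the work, as an engineer would, in place of code of your own. Each camera call takes 0.05 s, during which the arm holds its last target. There are 200 camera calls.

## Working session

There is one attempt and no reset: what is moved stays moved. The work goes in short steps, Python scripts to look and compute and a shell command to move; the robot and the scene stay as the last step left them, time stands still between calls to the robot, and variables do not carry over. Pictures are saved under pics/ and viewed, at most 10 in all, crops included, and the job is handed in when it is done.

```bash
mkdir -p pics; ls; cat > h.py <<'E'
import numpy as np, cv2
from cell import arm
def cap(n,f=None):
    c=arm.capture(n); 
    if f: cv2.imwrite('pics/'+f,c['frame'][:,:,::-1])
    return {k:np.array(c[k]) for k in('frame','K','R','t')}
def ray(c,u,v):
    d=c['R'].T@np.linalg.solve(c['K'],[u,v,1.]); o=-c['R'].T@c['t']; return o,d/np.linalg.norm(d)
def onz(c,u,v,z):
    o,d=ray(c,u,v); return o+d*(z-o[2])/d[2]
def tri(c1,p1,c2,p2):
    A=np.zeros((3,3));b=np.zeros(3);R=[]
    for c,p in((c1,p1),(c2,p2)):
        o,d=ray(c,*p);P=np.eye(3)-np.outer(d,d);A+=P;b+=P@o;R.append((o,P))
    x=np.linalg.solve(A,b);return x,[np.linalg.norm(P@(x-o)) for o,P in R]
def proj(c,X):
    q=c['K']@(c['R']@np.array(X,float)+c['t']);return q[:2]/q[2]
E
python3 - <<'E'
from h import *
s=arm.get_state();print(s)
a=cap('scene');b=cap('top')
np.savez('c0.npz',**{'s'+k:v for k,v in a.items()},**{'t'+k:v for k,v in b.items()})
for n,c in(('scene',a),('top',b)):
    print(n,-c['R'].T@c['t'],c['R'][2],c['K'])
    cv2.imwrite(f'pics/{n}0.png',cv2.resize(c['frame'][:,:,::-1],(768,576)))
E
```

```text
pics
{'time': 0.0, 'joint_positions': array([-1.28667634,  0.31172484,  0.01401232,  1.51311687, -0.00440439,
        1.31918836, -0.02718226]), 'qvel': array([ 1.17314699e-04, -1.25249596e-03, -4.11624320e-04, -8.34917660e-04,
       -9.88037200e-04,  1.02628650e-03, -5.36621745e-05]), 'joint_efforts': array([-2.59247381e-04, -3.79909050e+01,  1.46191665e-01, -2.30593121e+01,
        1.23697298e-02,  1.35012509e-02, -4.47855001e-06]), 'tool_pos': array([175.80421782, 520.3502517 , 230.19743408]), 'orientation': array([ 1.62153820e-01,  9.86764760e-01, -1.19444272e-03, -1.45717102e-04]), 'force': array([0.79288292, 0.15315635, 0.50202009]), 'moment': array([0.02628979, 0.03444544, 0.03490548]), 'finger_force': 0.0, 'gripper_width': 85.53446739861943}
scene [ 845.13934631 -669.81454734 1079.12361195] [-0.30954623  0.53751107 -0.78438701] [[455.82324837   0.         244.61627873]
 [  0.         455.82324837 193.07835259]
 [  0.           0.           1.        ]]
top [ 411.09336019  -12.4648435  1118.40890693] [ 0.06927324  0.02047806 -0.99738752] [[375.15072365   0.         259.61401585]
 [  0.         375.15072365 188.07447765]
 [  0.           0.           1.        ]]
```

View pics/scene0.png

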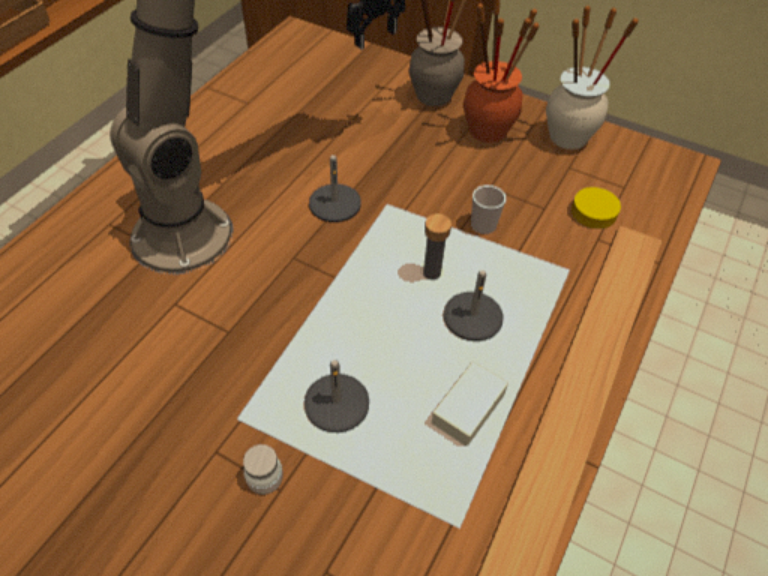

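View pics/top0.png

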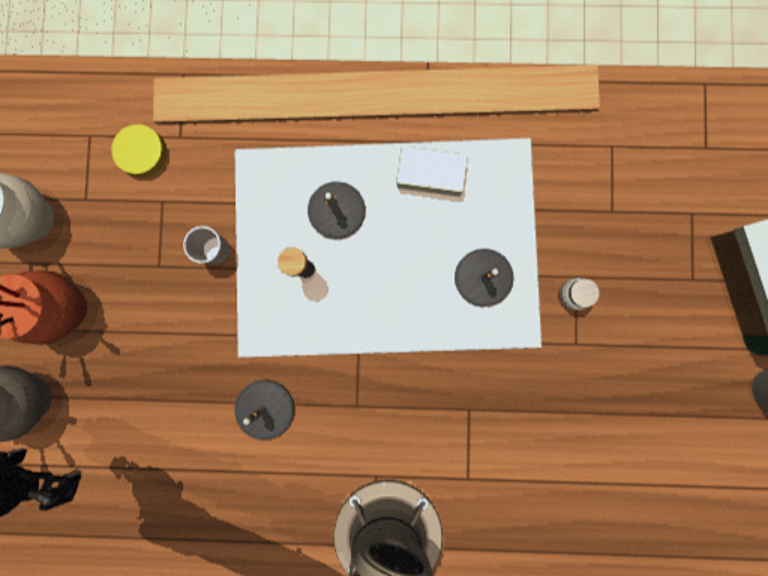

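In 768×576 view pixels, three things look like the stand: top (337,210) / scene (473,315), top (265,410) / scene (335,202), and top (484,277) / scene (337,402). Image right in the top view is the robot's right (−y), so I choose the third. The only head is at top (292,262) / scene (437,228). Next: measure, with one close crop.

```bash
cat > m.py <<'E'
from h import *
z=np.load('c0.npz');S={k:z['s'+k] for k in('frame','K','R','t')};T={k:z['t'+k] for k in('frame','K','R','t')}
def blob(c,lo,hi,roi):
    x0,y0,x1,y1=roi
    m=cv2.inRange(cv2.cvtColor(c['frame'],cv2.COLOR_RGB2HSV)[y0:y1,x0:x1],lo,hi)
    n,l,st,ce=cv2.connectedComponentsWithStats(m); i=1+np.argmax(st[1:,4])
    return ce[i]+[x0,y0],st[i]+[x0,y0,0,0,0],(l==i)
E
python3 - <<'E'
from m import *
# wooden block masks
for n,c,roi in(('S',S,(270,135,310,192)),('T',T,(176,160,216,205))):
    print(n,*blob(c,(5,90,60),(25,255,255),roi)[:2])
# bases (dark)
for n,c,roi in(('S',S,(195,235,255,295)),('T',T,(298,160,348,210))):
    print(n,*blob(c,(0,0,0),(180,255,95),roi)[:2])
def cr(c,x,y,w,k): return cv2.resize(c['frame'][y:y+w,x:x+w,::-1],(390,290*1),interpolation=cv2.INTER_NEAREST) if 0 else cv2.resize(c['frame'][y:y+int(w*.75),x:x+w,::-1],(400,300),interpolation=cv2.INTER_NEAREST)
im=np.vstack([np.hstack([cr(S,190,235,80,5),cr(T,293,160,60,5)]),np.hstack([cr(S,255,136,80,5),cr(T,170,155,60,5)])])
cv2.imwrite('pics/crop1.png',im)
E
```

```text
S [292.72861357 144.70501475] [270 135  40  26 678]
T [194.65602837 174.15602837] [185 165  20  19 282]
S [224.09811321 268.14415094] [ 203  243   43   45 1325]
T [323.71884655 185.01132853] [303 166  39  38 971]
```

View pics/crop1.png

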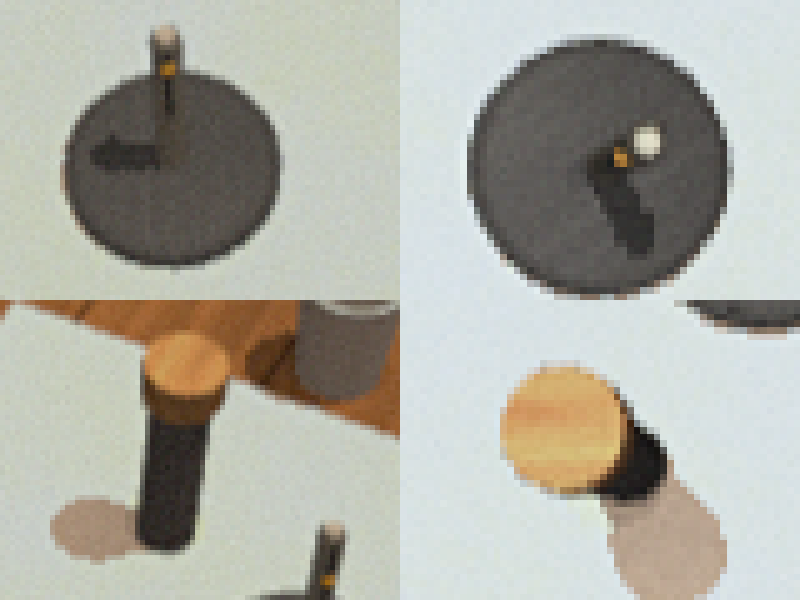

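The crop shows the chosen stand, with the tip at scene ≈(222.5,241.1) / top ≈(329.7,180.5) and a brass ball at scene ≈(223.1,248.3) / top ≈(325.5,183.0). It also shows the head's wooden top face at scene ≈(291.9,147.9) / top ≈(194.1,173.9). Now I triangulate these and check the heights.

```bash
python3 - <<'E'
from m import *
from scipy.spatial.transform import Rotation as Ro
np.set_printoptions(precision=1,suppress=True)
for n,a,b in(('tip',(222.5,241.1),(329.7,180.5)),('ball',(223.1,248.3),(325.5,183.05)),('headtop',(291.9,147.9),(194.1,173.9))):
    print(n,*tri(S,a,T,b))
print('base ell S,T on z=14->', onz(S,222.9+.9,267.0,12),onz(T,323.0,184.8,12))
print('base blob tri',tri(S,(224.1,268),T,(323.0,184.8)))
# ellipse fits of base outline
for n,c,roi,hh in(('S',S,(195,248,255,295),12),('T',T,(298,160,348,210),12)):
    ce,st,m=blob(c,(0,0,0),(180,255,95),roi)
    k=max(cv2.findContours(m.astype('u1'),0,1)[0],key=len)[:,0]+np.array(roi[:2])
    P=np.array([onz(c,*p,hh)[:2] for p in cv2.convexHull(k)[:,0].astype(float)])
    A=np.c_[2*P,np.ones(len(P))];s=np.linalg.lstsq(A,(P**2).sum(1),rcond=None)[0]
    print(n,s[:2],np.sqrt(s[2]+s[0]**2+s[1]**2))
q=arm.get_state()['orientation'];print(Ro.from_quat(q).as_matrix())
# other objects
for n,p,z in(('cup',(203/1.5,245/1.5),85),('tin',(432/1.5,170/1.5),45),('jar',(581/1.5,294/1.5),70)):print(n,onz(T,*p,z))
E
```

```text
tip [ 502.6 -176.9  133. ] [np.float64(1.9031985139733443), np.float64(1.9031985139734153)]
ball [ 499.6 -172.4   90.6] [np.float64(1.5719262757143424), np.float64(1.5719262757142558)]
headtop [510.5 179.  146.6] [np.float64(1.0242219122075724), np.float64(1.0242219122075278)]
base ell S,T on z=14-> [ 502.9 -181.6   12. ] [ 502.4 -176.4   12. ]
base blob tri (array([ 502.5, -178.5,    1.5]), [np.float64(0.8854251687681377), np.float64(0.8854251687681826)])
S [ 504.8 -183.1] 57.110864564563215
T [ 502.7 -174.3] 56.14958416742709
[[-0.9  0.3 -0. ]
 [ 0.3  0.9 -0. ]
 [-0.  -0.  -1. ]]
cup [543.2 357.6  85. ]
tin [705.3 -67.   45. ]
jar [ 470.9 -346.6   70. ]
```

Checks: the tip comes out at 133 mm (expected 136), the head top at 147 mm (expected 150), and the base radius at 56–57 mm (expected 58). All are within reach, so I move above the head.

```bash
python3 -m crank '-1 -.71 -.36 0 0;-1 -.71 -.36 0 0;-1 -.71 -.36 0 0;-1 -.71 -.36 0 0;-1 -.71 -.36 0 0;-1 -.71 -.36 0 0;-1 -.71 -.36 0 0;-1 -.71 -.36 0 0;-1 -.71 -.36 0 0;-1 -.71 -.36 0 0;-1 -.71 -.36 0 0;-1 -.71 -.36 0 0;-1 -.71 -.36 0 0;-1 -.71 -.36 0 0;-1 -.71 -.36 0 0;-1 0 0 0 0;-1 0 0 0 0;-1 0 0 0 0' 30
python3 - <<'E'
from h import *
c=cap('scene');T=cap('top')
v=np.hstack([cv2.resize(c['frame'][90:210,240:340,::-1],(400,480)),cv2.resize(T['frame'][120:240,140:240,::-1],(400,480))])
cv2.imwrite('pics/c2.png',v)
E
```

```text
time: 1.9
tool_pos: [509.4, 181.5, 230.8]
orientation: [0.161, 0.987, 0.0, -0.001]
force: [0.0, 0.4, 0.9]
gripper_width: 85.7
finger_force: 0.0
```

View pics/c2.png

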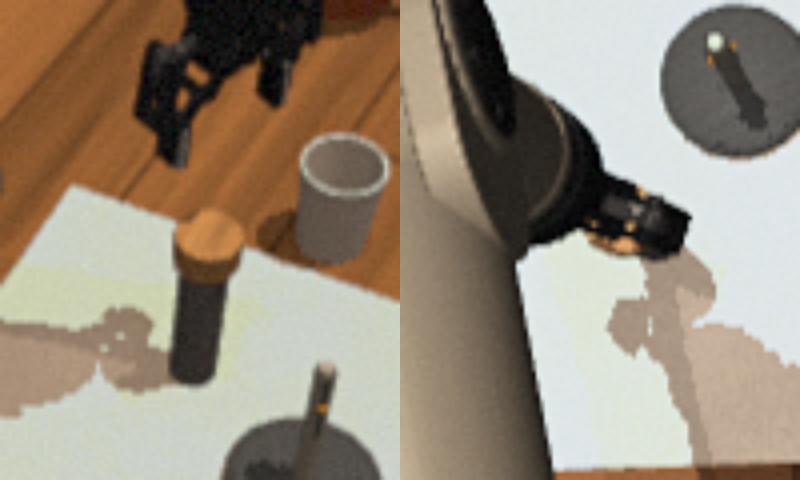

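The open gripper is centred over the block, which sits at scene crop (208,240) with the finger tips at (175,155) and (278,95), and it is clear of the cup. Now I descend and grip.

```bash
python3 -m crank '-1 -.045 -.05 .2 0;-1 0 0 .4 0;-1 0 0 .4 0;-1 0 0 .4 0;-1 0 0 .4 0;-1 0 0 .4 0;-1 0 0 .3 0;-1 0 0 .2 0;-1 0 0 .15 0;-1 0 0 0 0;-1 0 0 0 0'
python3 -m crank '0 0 0 0 0;0.2 0 0 0 0;0.4 0 0 0 0;0.6 0 0 0 0;0.8 0 0 0 0;1 0 0 0 0;1 0 0 0 0;1 0 0 0 0;1 0 0 0 0' 40
```

```text
time: 3.1
tool_pos: [512.0, 177.8, 117.7]
orientation: [0.162, 0.987, 0.0, 0.0]
force: [0.2, -0.1, -0.0]
gripper_width: 85.4
finger_force: 0.0
time: 4.0
tool_pos: [512.2, 177.9, 118.0]
orientation: [0.162, 0.987, 0.0, 0.001]
force: [0.3, -1.0, 5.1]
gripper_width: 49.0
finger_force: 41.7
```

Gripped at 49 mm, which matches the 50 mm block. Lift 165 mm.

```bash
python3 -m crank '1 0 0 -.2 0;1 0 0 -.4 0;1 0 0 -.5 0;1 0 0 -.5 0;1 0 0 -.5 0;1 0 0 -.5 0;1 0 0 -.5 0;1 0 0 -.5 0;1 0 0 -.3 0;1 0 0 -.2 0;1 0 0 0 0;1 0 0 0 0;1 0 0 0 0' 40
python3 - <<'E'
from scipy.spatial.transform import Rotation as R
from cell import arm
import numpy as np
s=arm.get_state();d=np.array([502.6,-177,s['tool_pos'][2]])-s['tool_pos']
print(R.from_quat(s['orientation']).as_matrix().T@d/40,s['joint_positions'],s['force'])
E
```

```text
time: 5.3
tool_pos: [510.9, 177.5, 280.1]
orientation: [0.162, 0.987, -0.001, -0.001]
force: [0.1, 0.1, -1.4]
gripper_width: 48.9
finger_force: 41.6
[-2.64029088 -8.46236447  0.00883377] [-0.6142044   0.27725561  0.32537856  1.45207633 -0.08829406  1.42921456
  0.95731827] [ 0.07895943  0.05500503 -1.39862312]
```

```bash
python3 -m crank '1 -.06 -.2 0 0;1 -.14 -.44 0 0;1 -.14 -.44 0 0;1 -.14 -.44 0 0;1 -.14 -.44 0 0;1 -.14 -.44 0 0;1 -.14 -.44 0 0;1 -.14 -.44 0 0;1 -.14 -.44 0 0;1 -.14 -.44 0 0;1 -.14 -.44 0 0;1 -.14 -.44 0 0;1 -.14 -.44 0 0;1 -.14 -.44 0 0;1 -.14 -.44 0 0;1 -.14 -.44 0 0;1 -.14 -.44 0 0;1 -.14 -.44 0 0;1 -.14 -.44 0 0;1 -.06 -.34 0 0'
python3 -m crank '1 0 0 0 0;1 0 0 0 0;1 0 0 0 0;1 0 0 0 0'
python3 - <<'E'
from h import *
c=cap('scene');T=cap('top')
s=arm.get_state();print(s['tool_pos'],s['force'])
np.savez('c1.npz',**{'s'+k:v for k,v in c.items()},**{'t'+k:v for k,v in T.items()})
v=np.hstack([cv2.resize(c['frame'][170:290,170:270,::-1],(400,480),interpolation=cv2.INTER_CUBIC),cv2.resize(T['frame'][120:240,280:380,::-1],(400,480),interpolation=cv2.INTER_CUBIC)])
cv2.imwrite('pics/c3.png',v)
E
```

```text
time: 7.3
tool_pos: [502.5, -178.8, 280.9]
orientation: [0.163, 0.987, -0.0, -0.0]
force: [-0.6, -0.3, -0.9]
gripper_width: 49.0
finger_force: 41.6
time: 7.7
tool_pos: [503.6, -175.3, 281.2]
orientation: [0.161, 0.987, 0.0, -0.0]
force: [-0.3, 0.5, -0.2]
gripper_width: 48.9
finger_force: 41.7
[ 503.5541632  -175.76123671  281.26263945] [-0.93178145  0.10309714 -0.75819588]
```

View pics/c3.png

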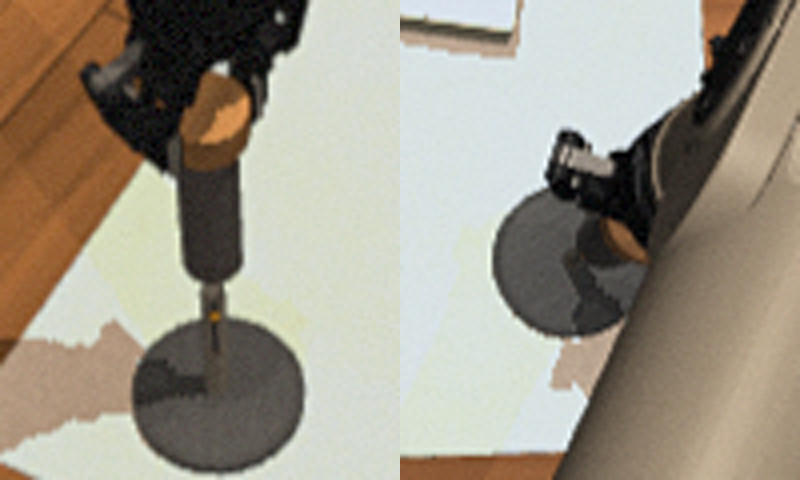

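The scene view shows the sleeve's lower end at crop (212,280) and the post at crop (215,300), so they are nearly aligned. The top view is blocked by the arm. I refine the lateral offset with edge profiles in the scene view and with ray-to-plane positions from the earlier top view.

```bash
python3 - <<'E'
from m import *
np.set_printoptions(precision=2,suppress=True)
print('top cam: head@150',onz(T,194.1,173.9,150),'tip@136',onz(T,329.7,180.5,136))
print('scene cam: head@150',onz(S,291.9,147.9,150),'tip@136',onz(S,222.5,241.1,136))
z=np.load('c1.npz');f=z['sframe'].astype(int).sum(2)/3;C={k:z['s'+k] for k in('frame','K','R','t')}
def mid(fr,v,u0,u1):
    r=fr[v,u0:u1];lo,hi=r.min(),np.median(fr[v,[u0,u0+1,u1-2,u1-1]]);th=(lo+hi)/2
    i=np.where(r<th)[0];a,b=i[0],i[-1]
    L=a-1+(r[a-1]-th)/(r[a-1]-r[a]) if a else a;Rr=b+(th-r[b])/(r[b+1]-r[b]) if b+1<len(r) else b
    return u0+(L+Rr)/2,Rr-L
for v in range(216,240,2): print(v,mid(f,v,208,238))
print('post')
for v in range(241,250): print(v,mid(f,v,212,236))
a=mid;X=arm.get_state()['tool_pos']
for h in(170,200,250,136,100,60): print(h,proj(C,[503.55,-175.76,h]))
E
```

```text
top cam: head@150 [510.98 178.95 150.  ] tip@136 [ 503.9  -175.37  136.  ]
scene cam: head@150 [510.92 175.22 150.  ] tip@136 [ 502.1  -179.53  136.  ]
216 (np.float64(221.59204566788696), np.float64(15.570883788604148))
218 (np.float64(221.7142473608008), np.float64(15.766034153778296))
220 (np.float64(221.75348566481696), np.float64(15.547041016045082))
222 (np.float64(221.93117458754003), np.float64(15.30700566362965))
224 (np.float64(221.96314112649466), np.float64(15.384432032724984))
226 (np.float64(222.23090242632813), np.float64(15.35915584603372))
228 (np.float64(222.33454595689813), np.float64(15.066563823908638))
230 (np.float64(222.32758951118325), np.float64(15.037281295093795))
232 (np.float64(222.47729318734793), np.float64(15.15125304136253))
234 (np.float64(222.74265303358612), np.float64(15.037229144095344))
236 (np.float64(222.70938021333603), np.float64(14.304522016076033))
238 (np.float64(222.55877267573698), np.float64(11.76856575963719))
post
241 (np.float64(222.70669320556664), np.float64(5.488817445616034))
242 (np.float64(222.64159061277707), np.float64(5.852411994784876))
243 (np.float64(222.67627110205584), np.float64(6.28364456631637))
244 (np.float64(222.80096411804158), np.float64(6.294785378940309))
245 (np.float64(222.80528625844886), np.float64(6.04952600526979))
246 (np.float64(222.80250747642052), np.float64(5.865884518058431))
247 (np.float64(222.8031066573988), np.float64(5.945068736484399))
248 (np.float64(223.00002132814632), np.float64(6.224704818454818))
249 (np.float64(223.66145833333334), np.float64(8.177083333333332))
170 [223.41 232.52]
200 [223.02 225.4 ]
250 [222.34 212.81]
136 [223.83 240.23]
100 [224.25 247.99]
60 [224.69 256.18]
```

The sleeve is upright: its image slope is 0.055, against 0.054 predicted. It is aligned to about 1 mm, so I nudge it 1 mm and go down gently onto the tip.

```bash
python3 -m crank '1 0 -.025 .2 0;1 0 0 .3 0;1 0 0 .2 0;1 0 0 .1 0;1 0 0 .1 0;1 0 0 0 0;1 0 0 0 0'
python3 -m crank '1 0 0 .1 0;1 0 0 .1 0;1 0 0 .1 0;1 0 0 0 0;1 0 0 0 0'
python3 -m crank '1 0 0 .05 0;1 0 0 .05 0;1 0 0 .05 0;1 0 0 0 0;1 0 0 0 0'
```

```text
time: 8.5
tool_pos: [503.1, -177.8, 245.5]
orientation: [0.162, 0.987, -0.0, 0.0]
force: [0.1, -0.1, -1.1]
gripper_width: 48.7
finger_force: 41.7
time: 9.0
tool_pos: [502.9, -177.6, 233.1]
orientation: [0.162, 0.987, 0.0, -0.0]
force: [-0.3, 0.3, -0.8]
gripper_width: 49.3
finger_force: 41.7
time: 9.5
tool_pos: [503.9, -177.8, 228.8]
orientation: [0.162, 0.987, 0.0, 0.001]
force: [-0.2, -1.1, 6.1]
gripper_width: 48.9
finger_force: 42.2
```

The force rose at TCP z≈229, which puts the rim at ≈111 and the balls at ≈113. That matches the near ball's image position once its offset from the axis is allowed for, and predicts the click near TCP z≈177. I continue gently.

```bash
python3 -m crank '1 0 0 .05 0;1 0 0 .05 0;1 0 0 0 0'
python3 -m crank '1 0 0 .05 0;1 0 0 .05 0;1 0 0 0 0'
python3 -m crank '1 0 0 .05 0;1 0 0 .05 0;1 0 0 0 0'
python3 -m crank '1 0 0 .05 0;1 0 0 .05 0;1 0 0 0 0'
```

```text
time: 9.8
tool_pos: [503.9, -177.7, 224.8]
orientation: [0.162, 0.987, 0.0, 0.001]
force: [-0.4, 0.9, 3.8]
gripper_width: 49.0
finger_force: 42.2
time: 10.1
tool_pos: [503.4, -177.5, 219.6]
orientation: [0.162, 0.987, 0.0, 0.001]
force: [-0.4, 0.4, 1.9]
gripper_width: 49.0
finger_force: 42.0
time: 10.4
tool_pos: [503.3, -177.5, 215.2]
orientation: [0.162, 0.987, 0.0, 0.0]
force: [1.4, 0.8, 0.6]
gripper_width: 49.0
finger_force: 41.9
time: 10.7
tool_pos: [503.1, -177.5, 211.1]
orientation: [0.162, 0.987, 0.0, 0.0]
force: [0.4, 0.4, 1.0]
gripper_width: 48.6
finger_force: 41.9
```

```bash
python3 -m crank '1 0 0 .05 0;1 0 0 .05 0;1 0 0 .05 0;1 0 0 .05 0;1 0 0 .05 0;1 0 0 0 0'
python3 -m crank '1 0 0 .05 0;1 0 0 .05 0;1 0 0 .05 0;1 0 0 .05 0;1 0 0 .05 0;1 0 0 0 0'
for i in 1; do python3 -m crank '1 0 0 .025 0;1 0 0 .025 0;1 0 0 0 0'; done
python3 -m crank '1 0 0 .025 0;1 0 0 .025 0;1 0 0 0 0'
```

```text
time: 11.3
tool_pos: [503.0, -177.5, 200.9]
orientation: [0.162, 0.987, 0.0, -0.0]
force: [1.1, 1.2, -0.2]
gripper_width: 49.1
finger_force: 41.9
time: 11.9
tool_pos: [502.9, -177.5, 190.9]
orientation: [0.162, 0.987, 0.0, -0.0]
force: [1.0, 0.6, 0.7]
gripper_width: 48.7
finger_force: 41.9
time: 12.2
tool_pos: [503.0, -177.6, 189.1]
orientation: [0.162, 0.987, 0.0, -0.0]
force: [1.7, 1.6, 1.8]
gripper_width: 49.0
finger_force: 42.0
time: 12.5
tool_pos: [503.0, -177.6, 187.1]
orientation: [0.162, 0.987, 0.0, -0.0]
force: [0.9, 0.1, 2.3]
gripper_width: 49.1
finger_force: 42.0
```

```bash
python3 -m crank '1 0 0 .025 0;1 0 0 .025 0;1 0 0 0 0'
python3 -m crank '1 0 0 .025 0;1 0 0 .025 0;1 0 0 0 0'
python3 -m crank '1 0 0 .025 0;1 0 0 0 0'
```

```text
time: 12.8
tool_pos: [502.9, -177.6, 184.9]
orientation: [0.162, 0.987, 0.0, -0.0]
force: [0.7, 0.4, 2.1]
gripper_width: 48.9
finger_force: 42.0
time: 13.1
tool_pos: [502.5, -177.4, 182.1]
orientation: [0.162, 0.987, 0.0, -0.001]
force: [1.8, 1.2, -3.1]
gripper_width: 48.8
finger_force: 41.7
time: 13.3
tool_pos: [502.0, -177.5, 180.4]
orientation: [0.162, 0.987, -0.0, -0.002]
force: [3.3, 0.0, -9.7]
gripper_width: 48.8
finger_force: 42.8
```

The pull-down has appeared: Fz went from +2 to −9.7 N, which is the click. I ease down 1 mm at a time until the upper edge just bears.

```bash
python3 -m crank '1 0 0 .025 0;1 0 0 0 0'
python3 -m crank '1 0 0 .025 0;1 0 0 0 0'
```

```text
time: 13.5
tool_pos: [502.2, -177.7, 180.2]
orientation: [0.162, 0.987, -0.0, -0.001]
force: [2.2, -0.8, -9.9]
gripper_width: 48.9
finger_force: 42.8
time: 13.7
tool_pos: [502.5, -177.8, 180.1]
orientation: [0.162, 0.987, -0.0, -0.001]
force: [1.2, -0.2, -6.3]
gripper_width: 48.9
finger_force: 42.9
```

```bash
python3 -m crank '1 0 0 .025 0;1 0 0 0 0'
python3 -m crank '1 0 0 .025 0;1 0 0 0 0'
```

```text
time: 13.9
tool_pos: [502.8, -177.9, 179.8]
orientation: [0.162, 0.987, -0.0, -0.0]
force: [-0.6, 0.3, -2.5]
gripper_width: 48.9
finger_force: 43.1
time: 14.1
tool_pos: [503.1, -177.9, 178.9]
orientation: [0.162, 0.987, -0.0, 0.0]
force: [0.1, -0.3, -0.8]
gripper_width: 48.8
finger_force: 43.2
```

The force is balanced in the groove (about −0.8 N, near the head's own weight). Release and retreat straight up.

```bash
python3 -m crank '.2 0 0 0 0;0 0 0 0 0;-.5 0 0 0 0;-1 0 0 0 0;-1 0 0 0 0;-1 0 0 0 0;-1 0 0 0 0;-1 0 0 0 0'
python3 -m crank '-1 0 0 -.1 0;-1 0 0 -.3 0;-1 0 0 -.5 0;-1 0 0 -.5 0;-1 0 0 -.5 0;-1 0 0 -.5 0;-1 0 0 -.5 0;-1 0 0 -.3 0;-1 0 0 0 0;-1 0 0 0 0;-1 0 0 0 0'
python3 - <<'E'
from h import *
c=cap('scene');T=cap('top')
v=np.hstack([cv2.resize(c['frame'][150:300,160:285,::-1],(400,480),interpolation=cv2.INTER_CUBIC),cv2.resize(T['frame'],None,fx=1,fy=1)[0:384:1,100:420,::-1].copy()[:, :, :] if 0 else cv2.resize(T['frame'][120:240,280:380,::-1],(400,480))])
cv2.imwrite('pics/c4.png',v)
z=np.load('c0.npz');d=np.abs(c['frame'].astype(int)-z['sframe']).sum(2)
for n,(x0,y0,x1,y1) in dict(cup=(312,122,340,156),jar=(160,295,190,330),tin=(286,240,340,296)).items(): print(n,d[y0:y1,x0:x1].mean())
E
```

```text
time: 14.9
tool_pos: [503.0, -177.7, 178.3]
orientation: [0.162, 0.987, 0.0, -0.0]
force: [0.4, 0.4, 0.3]
gripper_width: 85.4
finger_force: 0.0
time: 16.0
tool_pos: [502.4, -177.4, 305.2]
orientation: [0.162, 0.987, 0.0, -0.001]
force: [0.2, -0.2, 0.1]
gripper_width: 85.5
finger_force: 0.0
cup 22.08613445378151
jar 26.777142857142856
tin 38.57837301587302
```

View pics/c4.png

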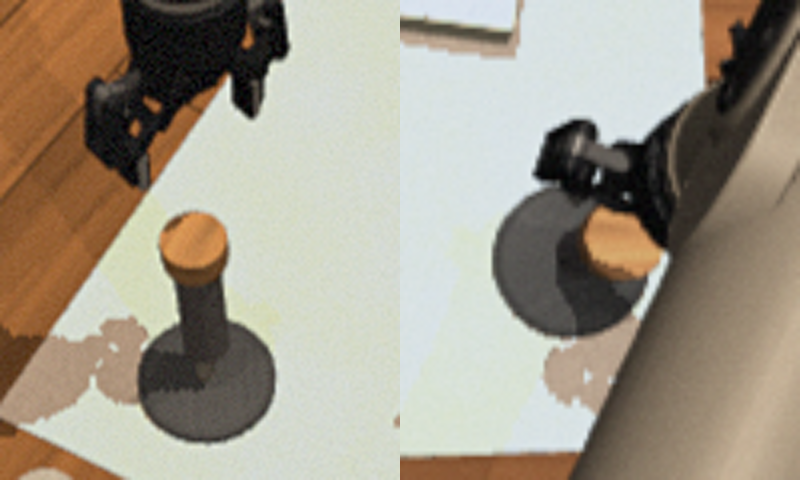

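The head stands on the stand's post, clear of the open gripper, with its top at crop (194,243) and the sleeve foot at (207,370). I check height and tilt in numbers before handing in.

```bash
python3 - <<'E'
from h import *
from m import S
np.set_printoptions(precision=2,suppress=True)
c=cap('scene')
def blob(c,lo,hi,roi):
    x0,y0,x1,y1=roi
    m=cv2.inRange(cv2.cvtColor(c['frame'],cv2.COLOR_RGB2HSV)[y0:y1,x0:x1],lo,hi)
    n,l,st,ce=cv2.connectedComponentsWithStats(m); i=1+np.argmax(st[1:,4]); return ce[i]+[x0,y0],st[i][:4]+[x0,y0,0,0],st[i][4]
print('now',blob(c,(5,90,60),(25,255,255),(205,210,240,245)))
print('before',blob(S,(5,90,60),(25,255,255),(281,146,304,166)))
print('pred old block',proj(c,[511,177,137]),' new pred (no bias)',[proj(c,[503,-177.5,61+137+d]) for d in(-10,0,10)])
f=c['frame'].astype(int).sum(2)/3
for v in(242,246,250): r=f[v,205:240]; i=np.where(r<(r.min()+r[-6:].mean())/2)[0]; print(v,205+i[0],205+i[-1])
E
```

```text
now (array([220.35, 227.38]), array([210, 216,  21,  24]), np.int32(395))
before (array([292.36, 152.11]), array([284, 146,  20,  15]), np.int32(244))
pred old block [291.81 150.71]  new pred (no bias) [array([222.59, 228.72]), array([222.45, 226.32]), array([222.32, 223.88])]
242 215 229
246 216 229
250 216 231
```

The height matches the seat to about 1 mm (block at row 227.4, predicted 227.2). The lean is about 1.8°, which is the sleeve's play on the post. The arm passed nowhere near the bystanders.

```bash
python3 -c "
from cell import arm
print(arm.hand_in())"
```

```text
the job is handed in; nothing more can be done
None
```

The head is on the right-hand stand's post, clicked onto the catch and released (leaning about 1.8°, the sleeve's play), and the job is handed in at about 16 s; no verdict came back.

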